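# Candles in order of height on the table's candle board

## Robot

A 6-joint arm with a two-finger parallel gripper is mounted at the origin on the work surface. World frame = base frame: x ahead of the robot, y to its left, z up, the work surface at z = 0. Lengths are in m, angles in rad, forces in N, time in s.
With the tool pointing down it reaches from about 0.325 to 0.775 m from the base axis. Payload 5.5 kg.
Tool frame: the origin (TCP) lies midway between the tips of the shut fingers; the grasp point (between the pads) lies 19 mm behind it; z points along the fingers, y is the direction in which the jaws open and shut (so a half turn about z gives the same grasp; the last joint's range is limited). The gripper opens to 85 mm and grips with 20 to 120 N. Pads are 22 mm wide; open, the fingers measure 114 mm over their backs; the gripper's body (76 mm by 85 mm) begins 54 mm behind the grasp point. The pads swing forward as they close: fully open they stand 13 mm farther back than shut.
Start: joints at [-1.295, 0.091, 1.231, -0, 1.82, -0.057], TCP at [0.196, -0.567, 0.231] pointing down, gripper open.
Joint ranges: [-2.87, 2.87], [-0.86, 2.18], [0.17, 2.46], [-1.51, 4.65], [0.06, 2.69], [-2.65, 2.65]. Speed limits (rad/s): [2.57, 2.57, 3.01, 3.14, 3.14, 3.14].

## Interface

Orientations are given as a unit quaternion [x, y, z, w].
In Python, from bench import ctrl gives the robot as it stands.
- The arm moves only by the tool play_rows, never from a script. Its argument "deltas" is a list that holds one entry, the list of rows, each a list of 6 numbers: the shift along the tool's x, y, z in cm, then the turn, a rotation vector about the tool's x, y, z in degrees. A call has 1 to 5 rows; each row is the pose to reach, as a shift and turn from the pose commanded when the call began, along the tool's axes at that moment; what a row does not reach only later rows make up. A row lasts 1/10 s, in which the tool goes at most 50 mm and 8.59 degrees, less where a joint would pass 70% of its speed; a pose out of reach is approached as far as the arm can. A call with a gripper value outside its range is refused whole. "jaw" is the opening, from -1 (shut) to 1 (fully open), so that 0 is half open, set as the call begins (left out, the last holds). The fingers move at their own pace and stop on an object; "squeeze" is the grip in N (left out, the last holds). Time passes only in rows, so rows that repeat a pose let the fingers close. It gives the time, the measured TCP pose, the force and the opening at its end, in the units of the state.
- ctrl.read_state(): the state, without advancing time (a new reading comes with each control period).
- ctrl.camera(name): name is "scene" or "top" or "wrist"; returns a dict with "pixels" (480x640x3 uint8, red, green, blue), "fx", "fy", "cx", "cy" (pixels), "T" (4x4, takes a point from camera to world coordinates). Camera axes: x right, y down, z forward; pixel columns grow to the right and rows downward; lengths in m; the calibration is good to about 2 mm. A picture is of the moment at which its call begins. There is no depth.
- ctrl.job_done(): hands the job in, once; it reports no verdict.
The state is a dict: "time": time; "qpos": joint angles; "joint_vel": joint speeds; "effort": joint torques, N m; "tcp_pos": TCP position; "eef_rot": TCP orientation; "contact_force": force on the tool from outside, world axes, zero at the start; "wrist_torque": the same for the moment, N m; "finger_gap": opening from 0.0 (shut) to 1.0 (fully open).
Only numpy, scipy, OpenCV 4.12 (cv2) and the standard library are available. Lean on these libraries where they do the work, as an engineer would, in place of code of your own. Each camera call takes 0.05 s, during which the arm holds its last target. There are 200 camera calls.

## Task

Set the table's candle board: stand the four candles in its four green dishes, one in each, lined up in order of height, with the tallest in the dish next to the teapot and the shortest at the end by the match jar. Each must stand upright, flat on the floor of its dish inside the rim. Leave the teapot and the match jar where they are, and do not knock any candle over.

Things in the scene. Friction and masses are not known exactly. Their poses are not given: they have to be found in the camera images.
- candle_a: the shortest of four plain unlit beige pillar candles, all upright cylinders 44 mm in diameter; this one is 55 mm tall plus a 7 mm soft wick (seen only). Starts standing on the table on the robot's side of the candle board. Origin: centre of its underside, z up its axis. Rigid, about 75 g (varies).
- candle_b: the second shortest of four plain unlit beige pillar candles, all upright cylinders 44 mm in diameter; this one is 80 mm tall plus a 7 mm soft wick (seen only). Starts standing on the table on the robot's side of the candle board. Origin: centre of its underside, z up its axis. Rigid, about 110 g (varies).
- candle_c: the second tallest of four plain unlit beige pillar candles, all upright cylinders 44 mm in diameter; this one is 105 mm tall plus a 7 mm soft wick (seen only). Starts standing on the table on the robot's side of the candle board. Origin: centre of its underside, z up its axis. Rigid, about 144 g (varies).
- candle_d: the tallest of four plain unlit beige pillar candles, all upright cylinders 44 mm in diameter; this one is 130 mm tall plus a 7 mm soft wick (seen only). Starts standing on the table on the robot's side of the candle board. Origin: centre of its underside, z up its axis. Rigid, about 178 g (varies).
- dish_1: dark green candle dish, outermost on the robot's left (the +y end) of four alike in a row, 92 mm apart, on a dark wooden board (400 x 110 x 12 mm) fixed flat across the robot's front, turned up to 10 degrees. Fixed. 72 mm outside, 64 mm inside the rim; inner floor 5 mm, rim 11 mm above its underside. Origin: centre of its underside, 12 mm above the table; y axis along the row to the +y end.
- dish_2: dark green candle dish, second from the robot's left of four alike in a row, 92 mm apart, on a dark wooden board (400 x 110 x 12 mm) fixed flat across the robot's front, turned up to 10 degrees. Fixed. 72 mm outside, 64 mm inside the rim; inner floor 5 mm, rim 11 mm above its underside. Origin: centre of its underside, 12 mm above the table; y axis along the row to the +y end.
- dish_3: dark green candle dish, third from the robot's left of four alike in a row, 92 mm apart, on a dark wooden board (400 x 110 x 12 mm) fixed flat across the robot's front, turned up to 10 degrees. Fixed. 72 mm outside, 64 mm inside the rim; inner floor 5 mm, rim 11 mm above its underside. Origin: centre of its underside, 12 mm above the table; y axis along the row to the +y end.
- dish_4: dark green candle dish, outermost on the robot's right (the -y end) of four alike in a row, 92 mm apart, on a dark wooden board (400 x 110 x 12 mm) fixed flat across the robot's front, turned up to 10 degrees. Fixed. 72 mm outside, 64 mm inside the rim; inner floor 5 mm, rim 11 mm above its underside. Origin: centre of its underside, 12 mm above the table; y axis along the row to the +y end.
- teapot: plain off-white stoneware teapot, 140 mm across the body, 102 mm to the shoulder, with an arched rattan handle over the top, 169 mm high; spout on the far side (+x). Loose, standing on the table off one end of the board, about 170 mm from the nearest dish and about 440 mm from the farthest; which end differs from start to start. Origin: centre of its underside.
- match_jar: small clear glass jar of matches, 60 mm across, 55 mm tall (matches to 75 mm), loose on the table off the other end of the board. Origin: centre of its underside.
Things that resemble listed ones, but are neither listed nor needed, are in the scene too. Leave any orange or yellow look-alike of the candle_a alone. Leave any purple look-alike of the candle_b alone.

How it is judged:
At the end, for the whole second after the job is handed in: Each candle stands in its own dish, centre within 13 mm of the dish's centre, flat on the dish floor (within about 3 mm), tilted less than 0.1 rad, at rest and released; heights fall steadily from the dish nearest the teapot to the dish nearest the match jar (((horizontal distance between teapot and dish_1 below 0.3 m and horizontal distance between candle_d and dish_1 below 0.013 m and z of candle_d in the frame of dish_1 between 0.002 and 0.009 m and horizontal distance between candle_c and dish_2 below 0.013 m and z of candle_c in the frame of dish_2 between 0.002 and 0.009 m and horizontal distance between candle_b and dish_3 below 0.013 m and z of candle_b in the frame of dish_3 between 0.002 and 0.009 m and horizontal distance between candle_a and dish_4 below 0.013 m and z of candle_a in the frame of dish_4 between 0.002 and 0.009 m) or (horizontal distance between teapot and dish_4 below 0.3 m and horizontal distance between candle_a and dish_1 below 0.013 m and z of candle_a in the frame of dish_1 between 0.002 and 0.009 m and horizontal distance between candle_b and dish_2 below 0.013 m and z of candle_b in the frame of dish_2 between 0.002 and 0.009 m and horizontal distance between candle_c and dish_3 below 0.013 m and z of candle_c in the frame of dish_3 between 0.002 and 0.009 m and horizontal distance between candle_d and dish_4 below 0.013 m and z of candle_d in the frame of dish_4 between 0.002 and 0.009 m)) and angle between each of candle_a, candle_b, candle_c, candle_d's own z axis and vertical below 0.1 rad and linear speed of each of candle_a, candle_b, candle_c, candle_d below 0.02 m/s); the robot touches nothing.
It fails at once if the teapot is shifted by more than 25 mm (distance of teapot from where it was at the start of the episode above 0.025 m).
It fails at once if the match jar is shifted by more than 25 mm (distance of match_jar from where it was at the start of the episode above 0.025 m).
It fails at once if a candle is knocked over (tilted more than 1 rad) (angle between any of candle_a, candle_b, candle_c, candle_d's own z axis and vertical above 1 rad).
It also fails if it takes over 93 s, if anything falls off the work surface, if the arm or the gripper's body presses on something with over 40 N, if the wrist force passes 120 N, or if a joint passes its speed limit or range.

## Working session

There is one attempt and no reset: what is moved stays moved. The work goes in short steps, Python scripts to look and compute and a tool call to move; the robot and the scene stay as the last step left them, time stands still between calls to the robot, and variables do not carry over. Pictures are saved under pics/ and viewed, about 12 in all and at most 16, crops included, and the job is handed in when it is done.

Besides the shell and the picture viewer there is one more tool, called after "Emit:" in YAML: its name, and indented under it one key for each argument. play_rows: Moves the arm, as the interface text tells. Its arguments: {"type":"object","properties":{"deltas":{"type":"array","items":{"type":"array","items":{"type":"array","items":{"type":"number"}}}},"jaw":{"type":"number"},"squeeze":{"type":"number"}},"required":["deltas"]}

```bash
mkdir -p pics
python3 - <<'E'
from bench import ctrl
import cv2,numpy as np,pickle
s=ctrl.read_state();print(s)
for n in("scene","top"):
    c=ctrl.camera(n);pickle.dump(c,open(n+".pkl","wb"));cv2.imwrite(f"pics/{n}0.png",c["pixels"][:,:,::-1]);print(n,c["fx"],c["fy"],c["cx"],c["cy"],np.round(c["T"],4).tolist())
E
```

```text
{'time': 0.0, 'qpos': array([-1.29472852e+00,  9.18648709e-02,  1.23186805e+00,  1.29537760e-05,
        1.81981435e+00, -5.67161334e-02]), 'joint_vel': array([ 2.92934007e-04, -1.47239166e-03,  6.61603819e-04, -1.73598613e-03,
       -1.52035801e-03,  2.02333756e-05]), 'effort': array([-1.16789826e-03, -4.58730018e+01, -4.18028891e+01, -2.44331004e-04,
        1.14596455e-02, -8.47845655e-06]), 'tcp_pos': array([ 0.19592159, -0.56681276,  0.23015735]), 'eef_rot': array([ 9.86188031e-01,  1.65626723e-01, -1.00731408e-04, -9.72123546e-04]), 'contact_force': array([-0.04105384,  0.15542297, -0.27638975]), 'wrist_torque': array([-0.03519676,  0.05272958,  0.04372544]), 'finger_gap': 1.0002065242215499}
scene 437.6464133790072 437.6464133790072 320.8550896926959 240.84309792458015 [[-0.3669, 0.5561, -0.7458, 1.3216], [0.93, 0.1991, -0.309, 0.331], [-0.0233, -0.8069, -0.5902, 0.6821], [0.0, 0.0, 0.0, 1.0]]
top 570.3572492577405 570.3572492577405 317.82489245815054 232.81802494463986 [[-0.0213, -0.9834, 0.1803, 0.3452], [-0.9998, 0.0201, -0.0081, 0.0326], [0.0044, -0.1804, -0.9836, 1.1242], [0.0, 0.0, 0.0, 1.0]]
```

View pics/scene0.png

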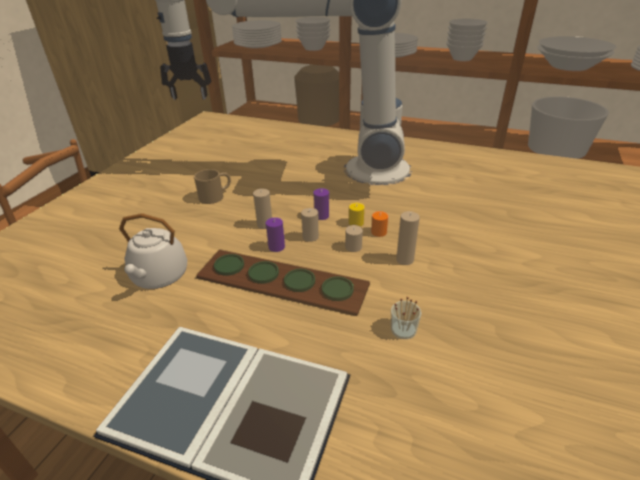

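View pics/top0.png

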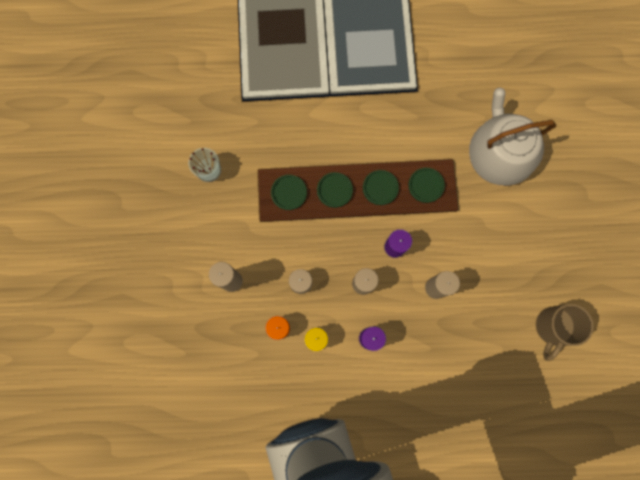

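The tallest candle is on the left at (223,275) in the top view, then the shortest at (300,281), candle b at (365,281) and candle c at (445,285). The teapot is on the right, at -y by dish_4, and the jar is at +y. So the assignment is d→dish_4, c→dish_3, b→dish_2, a→dish_1.

```bash
cat > h.py <<'E'
import numpy as np,cv2
def ray(c,u,v,z):
    T=np.array(c["T"]);d=T[:3,:3]@np.array([(u-c["cx"])/c["fx"],(v-c["cy"])/c["fy"],1.]);o=T[:3,3]
    return o+d*(z-o[2])/d[2]
def proj(c,p):
    T=np.array(c["T"]);q=T[:3,:3].T@(np.array(p)-T[:3,3]);return np.array([c["fx"]*q[0]/q[2]+c["cx"],c["fy"]*q[1]/q[2]+c["cy"]])
E
python3 - <<'E'
import pickle
from h import *
c=pickle.load(open("top.pkl","rb"));s=pickle.load(open("scene.pkl","rb"))
im=c["pixels"];hsv=cv2.cvtColor(im,cv2.COLOR_RGB2HSV)
g=((hsv[...,0]>35)&(hsv[...,0]<95)&(hsv[...,1]>50)&(hsv[...,2]<110)).astype(np.uint8)
def blobs(m,amin=300):
    n,l,st,ce=cv2.connectedComponentsWithStats(m);return [(st[i][4],st[i][:4].tolist(),ce[i]) for i in range(1,n) if st[i][4]>amin]
D=[]
for a,b,ce in blobs(g): D.append(ray(c,*ce,0.020)); print("dish",a,b,ce.round(1),D[-1].round(4))
gs=cv2.cvtColor(s["pixels"],cv2.COLOR_RGB2HSV)
# candles: low saturation
sat=hsv[...,1]
print([ (im[v,u].tolist(),hsv[v,u].tolist()) for u,v in [(223,270),(300,279),(365,278),(447,282),(260,281)]])
m=((sat<110)&(hsv[...,2]>120)).astype(np.uint8);m[:230]=0;m[310:]=0
for a,b,ce in blobs(m,100): print("cand",a,b,ce.round(1))
vis=np.hstack([im[225:365,190:490],])
vis=cv2.resize(vis,None,fx=2.6,fy=2.6,interpolation=cv2.INTER_CUBIC);
mm=cv2.resize(m[225:365,190:490]*255,(vis.shape[1]//2,vis.shape[0]//2))
cv2.imwrite("pics/crop.png",np.vstack([vis[...,::-1],cv2.cvtColor(np.hstack([mm,mm*0]),cv2.COLOR_GRAY2BGR)]))
E
```

```text
dish 940 [409, 168, 35, 34] [426.2 184.8] [ 0.6409 -0.1954  0.02  ]
dish 944 [363, 171, 36, 34] [380.4 187.2] [ 0.6377 -0.1036  0.02  ]
dish 940 [318, 173, 35, 34] [334.6 189.5] [ 0.6348 -0.0119  0.02  ]
dish 953 [272, 175, 35, 35] [288.7 192. ] [0.6316 0.0797 0.02  ]
[([168, 142, 106], [17, 94, 168]), ([162, 144, 113], [19, 77, 162]), ([168, 143, 108], [18, 91, 168]), ([160, 138, 104], [18, 89, 160]), ([96, 75, 43], [18, 141, 96])]
cand 454 [209, 262, 24, 26] [220.9 274.1]
cand 449 [353, 269, 25, 23] [365.6 280.2]
cand 412 [289, 270, 23, 23] [300.1 280.7]
cand 463 [435, 272, 25, 24] [446.7 283. ]
```

View pics/crop.png

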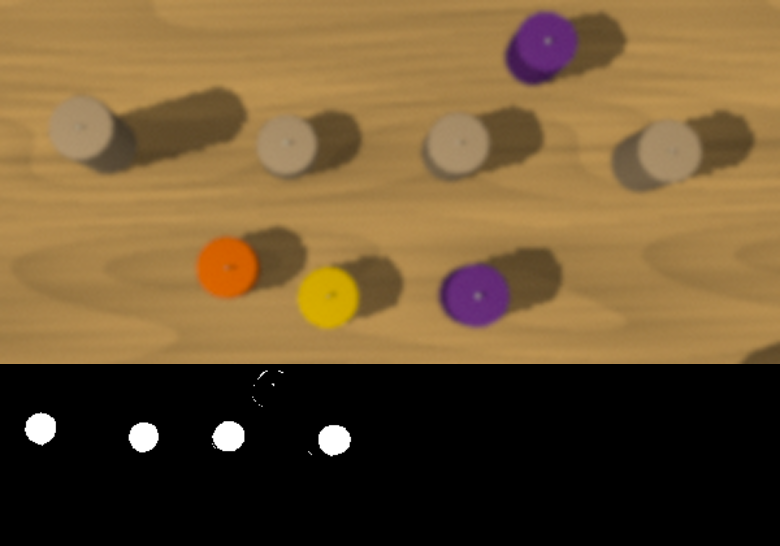

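Run:
```python
import pickle
from h import *
c=pickle.load(open("top.pkl","rb"));s=pickle.load(open("scene.pkl","rb"))
C={}
for n,u,v,h in [("d",220.9,274.1,.13),("a",300.1,280.7,.055),("b",365.3,279.8,.08),("c",446.9,282.9,.105)]:
    p=ray(c,u,v,h);C[n]=p;print(n,p.round(4),"scene top",proj(s,p).round(1),"base",proj(s,[p[0],p[1],0]).round(1))
for n,u,v,h in [("pur1",399.5,240.5,.08),("pur2",373.5,338,.08),("or",277.5,328,.055),("ye",316.5,339.5,.055)]: print(n,ray(c,u,v,h).round(3))
hsv=cv2.cvtColor(s["pixels"],cv2.COLOR_RGB2HSV)
g=((hsv[...,0]>35)&(hsv[...,0]<95)&(hsv[...,1]>50)&(hsv[...,2]<110)).astype(np.uint8)
n,l,st,ce=cv2.connectedComponentsWithStats(g)
for i in range(1,n):
    if 200<st[i][4]<1500 and 240<ce[i][1]<310: print("dish scene",ce[i].round(1),ray(s,*ce[i],.02).round(4))
V=cv2.resize(s["pixels"][170:310,190:440],None,fx=3.2,fy=3.2,interpolation=cv2.INTER_CUBIC)[...,::-1].copy()
for n,p in C.items():
    for q in (p,[p[0],p[1],0]):
        for t in np.linspace(0,6.28,24):
            w=(proj(s,[q[0]+.022*np.cos(t),q[1]+.022*np.sin(t),q[2]])-[190,170])*3.2; cv2.circle(V,tuple(int(x) for x in w),1,(0,0,255),-1)
cv2.imwrite("pics/chk.png",V)
```

```text
d [0.4576 0.1953 0.13  ] scene top [408.9 214. ] base [403.9 258.1]
a [0.4506 0.059  0.055 ] scene top [353.  227.9] base [352.6 245.4]
b [ 0.4473 -0.0612  0.08  ] scene top [309.2 210.4] base [310.4 235.7]
c [ 0.4362 -0.2049  0.105 ] scene top [260.8 190.8] base [264.7 223.5]
pur1 [ 0.519 -0.127  0.08 ]
pur2 [ 0.342 -0.072  0.08 ]
or [0.364 0.102 0.055]
ye [0.341 0.03  0.055]
dish scene [228.4 264.3] [ 0.6492 -0.1902  0.02  ]
dish scene [262.9 271.8] [ 0.6454 -0.0988  0.02  ]
dish scene [298.7 279.8] [ 0.6425 -0.008   0.02  ]
dish scene [336.5 288.2] [0.6396 0.0829 0.02  ]
```

View pics/chk.png

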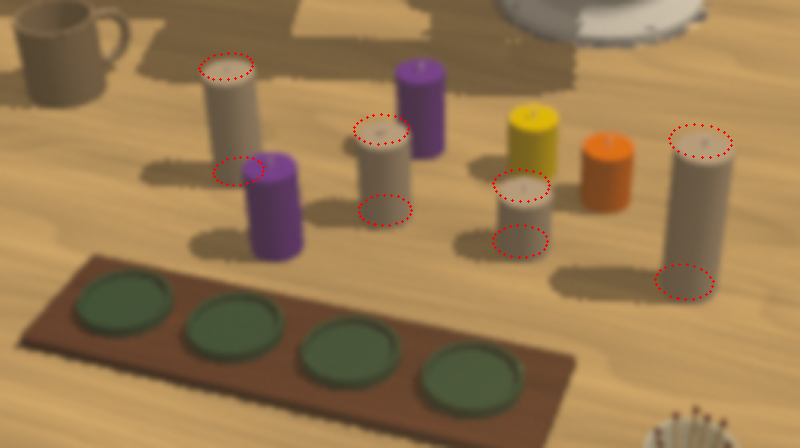

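The projected candle outlines land on the candles to within 1–2 px. The two views differ by about 7 mm in x and 4 mm in y, so I'll use averages and check the dishes with the wrist camera. Next, a pose-delta helper and the first move, to above candle c.

```bash
cat > go.py <<'E'
import sys,numpy as np
from scipy.spatial.transform import Rotation as R
from bench import ctrl
s=ctrl.read_state();p=s["tcp_pos"];r=R.from_quat(s["eef_rot"])
t=np.array([float(x) for x in sys.argv[1:4]])
# goal: tool x=+y world, tool y=+x, z down
g=R.from_matrix(np.array([[0,1,0],[1,0,0],[0,0,-1.]]))
print("tcp",p.round(4),"d cm",(r.inv().apply(t-p)*100).round(2),"rot deg",np.degrees((r.inv()*g).as_rotvec()).round(2),"t",round(s["time"],2),"gap",round(s["finger_gap"],3),"F",s["contact_force"].round(1))
E
python3 go.py .440 -.203 .23
```

```text
tcp [ 0.196  -0.5668  0.2302] d cm [ 34.95 -26.41   0.07] rot deg [-9.000e-02 -7.000e-02 -7.093e+01] t 0.1 gap 0.997 F [0.4 0.4 0.4]
```

Emit:
play_rows:
  deltas:
    - [[35, -26.4, 0, 0, 0, -71], [35, -26.4, 0, 0, 0, -71], [35, -26.4, 0, 0, 0, -71], [35, -26.4, 0, 0, 0, -71], [35, -26.4, 0, 0, 0, -71]]
  jaw: 1
  squeeze: 40

```text
time: 0.6
tcp_pos: [0.3361, -0.3578, 0.2308]
eef_rot: [0.856, 0.518, 0.0, -0.0]
contact_force: [0.5, -0.1, -0.2]
finger_gap: 1.001
```

```bash
python3 go.py .440 -.203 .23
```

```text
tcp [ 0.3361 -0.3578  0.2308] d cm [18.53  2.03  0.08] rot deg [-2.000e-02 -3.000e-02 -2.764e+01] t 0.6 gap 1.001 F [ 0.5 -0.1 -0.2]
```

Emit:
play_rows:
  deltas:
    - [[18.5, 2, 0, 0, 0, -27.6], [18.5, 2, 0, 0, 0, -27.6], [18.5, 2, 0, 0, 0, -27.6], [18.5, 2, 0, 0, 0, -27.6], [18.5, 2, 0, 0, 0, -27.6]]

```text
time: 1.1
tcp_pos: [0.4416, -0.2019, 0.2308]
eef_rot: [0.707, 0.707, 0.001, -0.001]
contact_force: [-0.4, -0.8, -1.0]
finger_gap: 0.997
```

```bash
python3 go.py .440 -.203 .056
python3 - <<'E'
from bench import ctrl
import cv2,pickle
c=ctrl.camera("wrist");pickle.dump(c,open("w1.pkl","wb"));cv2.imwrite("pics/w1.png",c["pixels"][:,:,::-1]);print(c["fx"],c["T"].round(3))
E
```

```text
tcp [ 0.4416 -0.2019  0.2308] d cm [-0.14 -0.16 17.48] rot deg [ 0.   -0.1   0.02] t 1.1 gap 0.997 F [-0.4 -0.8 -1. ]
404.00927397043705 [[ 1.     0.    -0.001  0.441]
 [-0.    -0.947 -0.32  -0.12 ]
 [-0.001  0.32  -0.947  0.374]
 [ 0.     0.     0.     1.   ]]
```

View pics/w1.png

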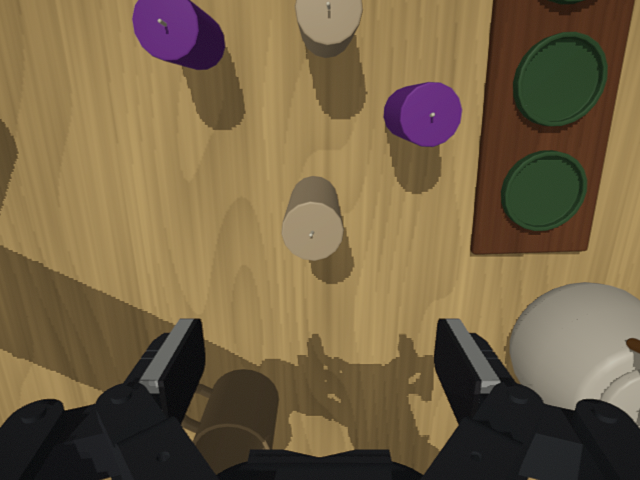

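The wrist view is sharp. Candle c's top is centred at about (313,232), and dish_4 (543,190) and dish_3 (560,80) are both visible.

```bash
cat > wr.py <<'E'
from h import *
def dishes(c):
    hsv=cv2.cvtColor(c["pixels"],cv2.COLOR_RGB2HSV)
    g=((hsv[...,0]>40)&(hsv[...,0]<95)&(hsv[...,1]>60)&(hsv[...,2]>20)).astype(np.uint8)
    for k in cv2.findContours(g,cv2.RETR_EXTERNAL,cv2.CHAIN_APPROX_NONE)[0]:
        if cv2.contourArea(k)>1500:
            x,y,w,h=cv2.boundingRect(k)
            k=cv2.convexHull(k); P=np.array([ray(c,*q[0],.023)[:2] for q in k],np.float32)
            (o,r)=cv2.minEnclosingCircle(P); print("dish",o,"r",round(r,4),"full" if x>1 and y>1 and x+w<639 and y+h<479 else "cut")
def cand(c,h,near=None):
    hsv=cv2.cvtColor(c["pixels"],cv2.COLOR_RGB2HSV)
    g=((hsv[...,0]<28)&(hsv[...,1]<100)&(hsv[...,1]>40)&(hsv[...,2]>150)).astype(np.uint8)
    g=cv2.morphologyEx(g,cv2.MORPH_OPEN,np.ones((3,3)))
    for k in cv2.findContours(g,cv2.RETR_EXTERNAL,cv2.CHAIN_APPROX_NONE)[0]:
        if cv2.contourArea(k)>900:
            P=np.array([ray(c,*q[0],h)[:2] for q in k],np.float32);o,r=cv2.minEnclosingCircle(P);print("cand",cv2.boundingRect(k),o,"r",round(r,4))
E
python3 - <<'E'
import pickle
from wr import *
c=pickle.load(open("w1.pkl","rb"));print(c["pixels"][240,305],c["pixels"][190,543]);dishes(c);cand(c,.105)
E
```

```text
[160 143 113] [46 70 42]
dish (0.6384373903274536, -0.1939622014760971) r 0.0375 full
dish (0.6353710293769836, -0.10326482355594635) r 0.0375 full
cand (282, 202, 60, 58) (0.4355003237724304, -0.2053930014371872) r 0.0215
cand (296, 0, 65, 44) (0.44611141085624695, -0.06762362271547318) r 0.0191
```

Emit:
play_rows:
  deltas:
    - [[-0.3, -0.6, 5, 0, 0, 0], [-0.3, -0.6, 9, 0, 0, 0], [-0.3, -0.6, 13, 0, 0, 0], [-0.3, -0.6, 16, 0, 0, 0], [-0.3, -0.6, 17.5, 0, 0, 0]]

```text
time: 1.65
tcp_pos: [0.4314, -0.2088, 0.0525]
eef_rot: [0.71, 0.704, -0.001, -0.003]
contact_force: [-1.0, -0.3, 0.2]
finger_gap: 1.002
```

Emit:
play_rows:
  deltas:
    - [[0, 0, 0, 0, 0, 0], [0, 0, 0, 0, 0, 0], [0, 0, 0, 0, 0, 0], [0, 0, 0, 0, 0, 0], [0, 0, 0, 0, 0, 0]]
  jaw: -1

```text
time: 2.15
tcp_pos: [0.4351, -0.2094, 0.0588]
eef_rot: [0.709, 0.705, 0.0, 0.002]
contact_force: [1.0, -0.9, 6.6]
finger_gap: 0.506
```

```bash
python3 go.py .4357 -.205 .21
```

```text
tcp [ 0.4351 -0.2094  0.0588] d cm [  0.4    0.11 -15.12] rot deg [ 0.21  0.14 -0.36] t 2.15 gap 0.506 F [ 1.  -0.9  6.6]
```

Emit:
play_rows:
  deltas:
    - [[0, 0, -2, 0, 0, 0], [0, 0, -6, 0, 0, 0], [0, 0, -11, 0, 0, 0], [0, 0, -15, 0, 0, 0], [0, 0, -15, 0, 0, 0]]

```text
time: 2.65
tcp_pos: [0.4359, -0.2096, 0.2141]
eef_rot: [0.709, 0.705, 0.002, 0.006]
contact_force: [1.9, 0.4, -0.0]
finger_gap: 0.504
```

```bash
python3 go.py .636 -.103 .21
```

```text
tcp [ 0.4359 -0.2096  0.2141] d cm [10.78 19.94  0.56] rot deg [ 0.61  0.35 -0.35] t 2.65 gap 0.504 F [ 1.9  0.4 -0. ]
```

Emit:
play_rows:
  deltas:
    - [[2, 4, 0, 0.6, 0.3, -0.3], [4.5, 8.5, 0.2, 0.6, 0.3, -0.3], [7, 13, 0.3, 0.6, 0.3, -0.3], [9.5, 17.5, 0.4, 0.6, 0.3, -0.3], [10.6, 20, 0.4, 0.6, 0.3, -0.3]]

```text
time: 3.15
tcp_pos: [0.6364, -0.1012, 0.2001]
eef_rot: [0.707, 0.708, -0.002, -0.007]
contact_force: [-0.6, -0.5, -1.1]
finger_gap: 0.504
```

Emit:
play_rows:
  deltas:
    - [[0, 0, 0, 0, 0, 0], [0, 0, 0, 0, 0, 0]]

```text
time: 3.35
tcp_pos: [0.6344, -0.1032, 0.2003]
eef_rot: [0.707, 0.707, -0.003, -0.007]
contact_force: [-0.1, -1.1, -0.7]
finger_gap: 0.503
```

```bash
python3 go.py .636 -.103 .21;python3 - <<'E'
from bench import ctrl
import pickle
from wr import *
c=ctrl.camera("wrist");pickle.dump(c,open("w2.pkl","wb"));cv2.imwrite("pics/w2.png",c["pixels"][:,:,::-1])
dishes(c);cand(c,.211+.019+.03)
E
python3 go.py .636 -.103 .21
```

```text
tcp [ 0.6344 -0.1032  0.2003] d cm [ 0.03  0.14 -0.97] rot deg [-0.78 -0.32  0.01] t 3.35 gap 0.503 F [-0.1 -1.1 -0.7]
dish (0.6377418041229248, -0.10184129327535629) r 0.0359 full
dish (0.634405791759491, -0.010823633521795273) r 0.0357 full
cand (246, 321, 147, 102) (0.6344870328903198, -0.08846785873174667) r 0.0184
cand (5, 135, 64, 66) (0.5756478309631348, -0.03484679013490677) r 0.0069
tcp [ 0.634  -0.1039  0.2013] d cm [ 0.09  0.18 -0.88] rot deg [-0.71 -0.3  -0.05] t 3.4 gap 0.509 F [-0.8 -1.  -0.2]
```

View pics/w2.png

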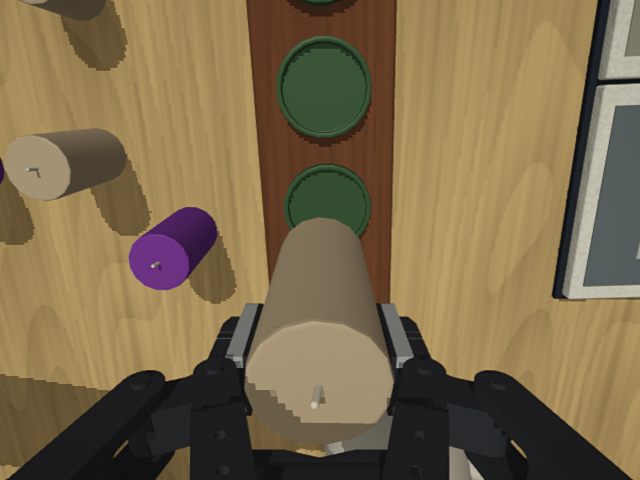

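Emit:
play_rows:
  deltas:
    - [[-0.2, 0.2, 2, -0.6, -0.3, 0], [-0.3, 0.2, 5, -0.6, -0.3, 0], [-0.3, 0.2, 8, -0.6, -0.3, 0], [-0.3, 0.2, 10.5, -0.6, -0.3, 0], [-0.3, 0.2, 11.5, -0.6, -0.3, 0]]

```text
time: 3.9
tcp_pos: [0.6329, -0.1068, 0.0843]
eef_rot: [0.708, 0.706, -0.001, -0.002]
contact_force: [-0.6, -0.2, -2.7]
finger_gap: 0.502
```

Emit:
play_rows:
  deltas:
    - [[0, 0, 0, 0, 0, 0], [0, 0, 0.2, 0, 0, 0], [0, 0, 0.4, 0, 0, 0], [0, 0, 0.4, 0, 0, 0]]

```text
time: 4.3
tcp_pos: [0.6359, -0.1064, 0.0847]
eef_rot: [0.707, 0.707, 0.001, 0.001]
contact_force: [-0.7, -0.3, -1.0]
finger_gap: 0.506
```

```bash
python3 go.py .6365 -.106 .076;python3 go.py .6365 -.106 .076
```

```text
tcp [ 0.6359 -0.1064  0.0847] d cm [0.04 0.06 0.87] rot deg [ 0.12  0.03 -0.06] t 4.3 gap 0.506 F [-0.7 -0.3 -1. ]
tcp [ 0.6359 -0.1064  0.0847] d cm [0.04 0.06 0.87] rot deg [ 0.12  0.03 -0.06] t 4.3 gap 0.506 F [-0.7 -0.3 -1. ]
```

Lower in small steps until contact.

Emit:
play_rows:
  deltas:
    - [[0, 0, 0.2, 0, 0, 0], [0, 0, 0.4, 0, 0, 0], [0, 0, 0.5, 0, 0, 0], [0, 0, 0.6, 0, 0, 0], [0, 0, 0.6, 0, 0, 0]]

```text
time: 4.8
tcp_pos: [0.6352, -0.1061, 0.0769]
eef_rot: [0.707, 0.707, -0.0, -0.0]
contact_force: [-0.8, 0.9, -0.4]
finger_gap: 0.502
```

Emit:
play_rows:
  deltas:
    - [[0, 0, 0.1, 0, 0, 0], [0, 0, 0.1, 0, 0, 0], [0, 0, 0.2, 0, 0, 0], [0, 0, 0.2, 0, 0, 0]]

```text
time: 5.2
tcp_pos: [0.6354, -0.1062, 0.0758]
eef_rot: [0.707, 0.707, 0.0, 0.0]
contact_force: [-1.6, -0.0, 1.3]
finger_gap: 0.507
```

Emit:
play_rows:
  deltas:
    - [[0, 0, 0.1, 0, 0, 0], [0, 0, 0.1, 0, 0, 0], [0, 0, 0.2, 0, 0, 0], [0, 0, 0.2, 0, 0, 0]]

```text
time: 5.6
tcp_pos: [0.6355, -0.1063, 0.0758]
eef_rot: [0.707, 0.707, 0.0, 0.001]
contact_force: [-2.7, 1.2, 9.4]
finger_gap: 0.51
```

Contact at TCP z = 0.076, as predicted. Release and rise.

Emit:
play_rows:
  deltas:
    - [[0, 0, -0.1, 0, 0, 0], [0, 0, -0.1, 0, 0, 0], [0, 0, -0.1, 0, 0, 0], [0, 0, -0.1, 0, 0, 0], [0, 0, -0.1, 0, 0, 0]]
  jaw: 1

```text
time: 6.1
tcp_pos: [0.6352, -0.1062, 0.0739]
eef_rot: [0.707, 0.707, -0.0, -0.0]
contact_force: [-0.1, 0.3, -0.8]
finger_gap: 0.997
```

Emit:
play_rows:
  deltas:
    - [[0, 0, -2, 0, 0, 0], [0, 0, -6, 0, 0, 0], [0, 0, -11, 0, 0, 0], [0, 0, -16, 0, 0, 0], [0, 0, -16, 0, 0, 0]]

```text
time: 6.6
tcp_pos: [0.6375, -0.1067, 0.2447]
eef_rot: [0.707, 0.707, 0.004, 0.006]
contact_force: [0.2, -0.0, 0.5]
finger_gap: 0.999
```

```bash
python3 go.py .458 .195 .235;python3 - <<'E'
from bench import ctrl
import pickle
from wr import *
c=ctrl.camera("wrist");pickle.dump(c,open("w3.pkl","wb"));cv2.imwrite("pics/w3.png",c["pixels"][:,:,::-1])
dishes(c);cand(c,.122)
E
```

```text
tcp [ 0.6375 -0.1067  0.2447] d cm [ 30.15 -17.99   0.6 ] rot deg [ 0.85  0.19 -0.06] t 6.6 gap 0.999 F [ 0.2 -0.   0.5]
dish (0.6408655643463135, -0.1927492618560791) r 0.0368 full
dish (0.6377623677253723, -0.10182203352451324) r 0.0358 full
dish (0.6343363523483276, -0.010728590190410614) r 0.0357 full
cand (285, 190, 62, 59) (0.6358821988105774, -0.10162977874279022) r 0.0214
cand (32, 125, 58, 58) (0.4724973142147064, -0.05667386204004288) r 0.0185
```

View pics/w3.png

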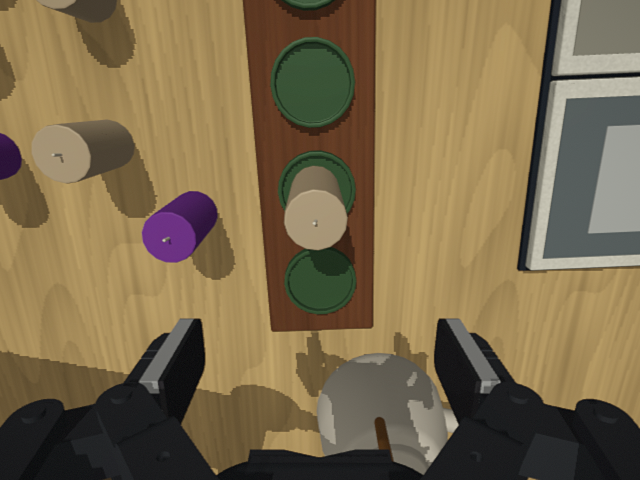

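Candle c stands within about 1–2 mm of dish_3's centre. Next is candle d.

Emit:
play_rows:
  deltas:
    - [[4, -2.4, 0, 0, 0, 0], [8.3, -5, 0, 0, 0, 0], [12.6, -7.6, 0, 0, 0, 0], [16.9, -10.2, 0, 0, 0, 0], [21.2, -12.7, 0, 0, 0, 0]]

```text
time: 7.15
tcp_pos: [0.5071, 0.1068, 0.2324]
eef_rot: [0.708, 0.707, -0.001, -0.001]
contact_force: [0.7, 0.4, 0.6]
finger_gap: 1.001
```

Emit:
play_rows:
  deltas:
    - [[4, -2.4, 0, 0, 0, 0], [7, -4.3, 0, 0, 0, 0], [8.7, -5.3, 0, 0, 0, 0], [8.7, -5.3, 0, 0, 0, 0], [8.7, -5.3, 0, 0, 0, 0]]

```text
time: 7.65
tcp_pos: [0.4557, 0.1924, 0.2331]
eef_rot: [0.707, 0.707, -0.001, -0.0]
contact_force: [0.0, -0.5, 0.4]
finger_gap: 1.001
```

```bash
python3 - <<'E'
from bench import ctrl
import pickle
from wr import *
c=ctrl.camera("wrist");pickle.dump(c,open("w4.pkl","wb"));cv2.imwrite("pics/w4.png",c["pixels"][:,:,::-1])
dishes(c);cand(c,.13)
E
python3 go.py .458 .195 .082
```

```text
dish (0.6296968460083008, 0.08386199176311493) r 0.0383 full
cand (291, 198, 64, 62) (0.4572160542011261, 0.1971178650856018) r 0.0209
tcp [0.456  0.1919 0.2332] d cm [ 0.32  0.21 15.12] rot deg [-0.07  0.05 -0.08] t 7.7 gap 1.0 F [ 0.5 -0.4  0.4]
```

Emit:
play_rows:
  deltas:
    - [[0.4, 0.15, 4, 0, 0, 0], [0.4, 0.15, 8, 0, 0, 0], [0.4, 0.15, 12, 0, 0, 0], [0.4, 0.15, 14.5, 0, 0, 0], [0.4, 0.15, 15.2, 0, 0, 0]]

```text
time: 8.2
tcp_pos: [0.4559, 0.1946, 0.0778]
eef_rot: [0.708, 0.706, -0.003, -0.001]
contact_force: [0.6, -0.3, 0.1]
finger_gap: 1.0
```

Emit:
play_rows:
  deltas:
    - [[0, 0, 0, 0, 0, 0], [0, 0, 0, 0, 0, 0], [0, 0, 0, 0, 0, 0], [0, 0, 0, 0, 0, 0], [0, 0, 0, 0, 0, 0]]
  jaw: -1

```text
time: 8.7
tcp_pos: [0.4586, 0.1969, 0.0846]
eef_rot: [0.707, 0.707, 0.002, 0.001]
contact_force: [-1.0, -0.9, 6.6]
finger_gap: 0.509
```

```bash
python3 go.py .458 .195 .27
```

```text
tcp [0.4586 0.1969 0.0846] d cm [ -0.17   0.02 -18.54] rot deg [ 0.22 -0.06 -0.06] t 8.7 gap 0.509 F [-1.  -0.9  6.6]
```

Emit:
play_rows:
  deltas:
    - [[0, 0, -2, 0, 0, 0], [0, 0, -6, 0, 0, 0], [0, 0, -11, 0, 0, 0], [0, 0, -15.5, 0, 0, 0], [0, 0, -18, 0, 0, 0]]

```text
time: 9.2
tcp_pos: [0.4579, 0.1968, 0.2672]
eef_rot: [0.707, 0.707, 0.003, 0.001]
contact_force: [-0.4, 0.2, -2.3]
finger_gap: 0.507
```

Emit:
play_rows:
  deltas:
    - [[-2, 0.9, 0, 0, 0, 0], [-6, 2.8, 0, 0, 0, 0], [-10.3, 4.8, 0, 0, 0, 0], [-14.6, 6.8, 0, 0, 0, 0], [-19, 8.8, 0, 0, 0, 0]]

```text
time: 9.7
tcp_pos: [0.5456, 0.005, 0.2623]
eef_rot: [0.707, 0.707, 0.0, 0.0]
contact_force: [1.1, 0.3, -2.0]
finger_gap: 0.507
```

```bash
python3 go.py .6405 -.1935 .265
```

```text
tcp [0.5456 0.005  0.2623] d cm [-19.84   9.49  -0.27] rot deg [ 0.02 -0.01 -0.02] t 9.7 gap 0.507 F [ 1.1  0.3 -2. ]
```

Emit:
play_rows:
  deltas:
    - [[-4.3, 2.1, 0, 0, 0, 0], [-8.6, 4.2, 0, 0, 0, 0], [-12.9, 6.3, 0, 0, 0, 0], [-17.2, 8.4, 0, 0, 0, 0], [-19.8, 9.5, 0, 0, 0, 0]]

```text
time: 10.2
tcp_pos: [0.6406, -0.195, 0.2607]
eef_rot: [0.708, 0.706, -0.001, -0.0]
contact_force: [0.9, -0.3, -2.1]
finger_gap: 0.508
```

Emit:
play_rows:
  deltas:
    - [[0, 0, 0, 0, 0, 0], [0, 0, 0, 0, 0, 0]]

```text
time: 10.4
tcp_pos: [0.6399, -0.192, 0.2613]
eef_rot: [0.708, 0.706, -0.0, -0.001]
contact_force: [-0.9, 0.5, -1.5]
finger_gap: 0.508
```

```bash
python3 - <<'E'
from bench import ctrl
import pickle
from wr import *
c=ctrl.camera("wrist");pickle.dump(c,open("w5.pkl","wb"));cv2.imwrite("pics/w5.png",c["pixels"][:,:,::-1])
dishes(c)
E
python3 go.py .6405 -.1935 .10
```

```text
dish (0.6409991383552551, -0.1937040239572525) r 0.0358 full
dish (0.6377518177032471, -0.10242614895105362) r 0.0357 full
tcp [ 0.6399 -0.1911  0.262 ] d cm [-0.25  0.07 16.2 ] rot deg [-0.03 -0.04 -0.04] t 10.45 gap 0.504 F [ 0.7  1.3 -2.7]
```

View pics/w5.png

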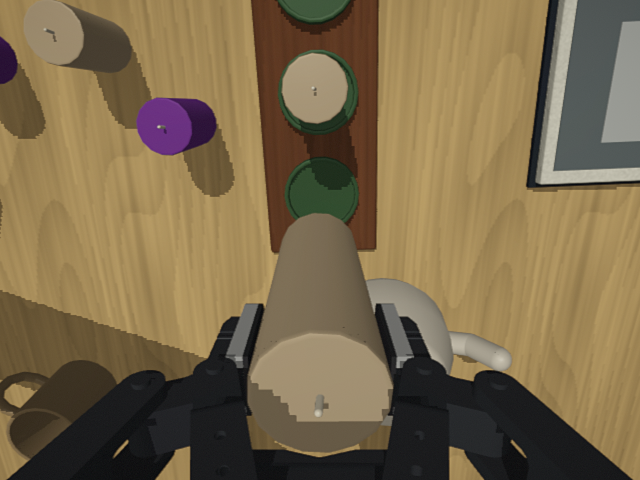

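Candle d is held upright above dish_4 (321,190), with its top centred at about (320,392). That puts it roughly 1 mm off TCP. Lowering.

Emit:
play_rows:
  deltas:
    - [[-0.1, 0.1, 3, 0, 0, 0], [-0.1, 0.1, 7, 0, 0, 0], [-0.1, 0.1, 11, 0, 0, 0], [-0.1, 0.1, 14, 0, 0, 0], [-0.1, 0.1, 15.5, 0, 0, 0]]

```text
time: 10.95
tcp_pos: [0.6394, -0.1904, 0.1038]
eef_rot: [0.707, 0.707, -0.001, -0.002]
contact_force: [-0.7, 0.0, -2.8]
finger_gap: 0.506
```

Emit:
play_rows:
  deltas:
    - [[0, 0, 0.1, 0, 0, 0], [0, 0, 0.2, 0, 0, 0], [0, 0, 0.2, 0, 0, 0], [0, 0, 0.2, 0, 0, 0]]

```text
time: 11.35
tcp_pos: [0.642, -0.1929, 0.1079]
eef_rot: [0.707, 0.707, 0.001, 0.002]
contact_force: [-1.4, 0.3, -2.1]
finger_gap: 0.506
```

Emit:
play_rows:
  deltas:
    - [[0, 0, 0.1, 0, 0, 0], [0, 0, 0.2, 0, 0, 0], [0, 0, 0.2, 0, 0, 0], [0, 0, 0.2, 0, 0, 0]]

```text
time: 11.75
tcp_pos: [0.6409, -0.1927, 0.1031]
eef_rot: [0.708, 0.707, -0.0, -0.0]
contact_force: [0.2, -0.4, -1.9]
finger_gap: 0.504
```

Emit:
play_rows:
  deltas:
    - [[0, 0, 0.1, 0, 0, 0], [0, 0, 0.2, 0, 0, 0], [0, 0, 0.2, 0, 0, 0], [0, 0, 0.2, 0, 0, 0]]

```text
time: 12.15
tcp_pos: [0.641, -0.1927, 0.1018]
eef_rot: [0.707, 0.707, 0.0, 0.0]
contact_force: [-0.8, 0.1, 2.2]
finger_gap: 0.51
```

Emit:
play_rows:
  deltas:
    - [[0, 0, 0.1, 0, 0, 0], [0, 0, 0.1, 0, 0, 0], [0, 0, 0.1, 0, 0, 0]]

```text
time: 12.45
tcp_pos: [0.641, -0.1928, 0.1018]
eef_rot: [0.707, 0.707, 0.0, 0.001]
contact_force: [-2.3, 0.8, 5.7]
finger_gap: 0.507
```

Contact. Release, rise and move toward b, which is at about (.447,-.061).

Emit:
play_rows:
  deltas:
    - [[0, 0, 0, 0, 0, 0], [0, 0, 0, 0, 0, 0], [0, 0, 0, 0, 0, 0], [0, 0, 0, 0, 0, 0]]
  jaw: 1

```text
time: 12.85
tcp_pos: [0.641, -0.1926, 0.0999]
eef_rot: [0.707, 0.707, -0.0, -0.0]
contact_force: [0.1, -0.6, 0.5]
finger_gap: 0.997
```

Emit:
play_rows:
  deltas:
    - [[0, 0, -2, 0, 0, 0], [0, 0, -6, 0, 0, 0], [0, 0, -10, 0, 0, 0], [0, 0, -13, 0, 0, 0], [0, 0, -13, 0, 0, 0]]

```text
time: 13.35
tcp_pos: [0.6425, -0.1931, 0.2373]
eef_rot: [0.707, 0.707, 0.002, 0.005]
contact_force: [-0.9, 0.3, 0.6]
finger_gap: 0.997
```

```bash
python3 - <<'E'
from bench import ctrl
import pickle
from wr import *
c=ctrl.camera("wrist");pickle.dump(c,open("w6.pkl","wb"));cv2.imwrite("pics/w6.png",c["pixels"][:,:,::-1])
dishes(c);cand(c,.147)
E
python3 go.py .447 -.061 .23
```

```text
dish (0.6409486532211304, -0.19342392683029175) r 0.0358 full
cand (281, 209, 68, 66) (0.6394500732421875, -0.19288618862628937) r 0.0214
cand (272, 46, 71, 76) (0.6365734934806824, -0.1026093140244484) r 0.0193
tcp [ 0.642  -0.193   0.2339] d cm [ 13.18 -19.51   0.25] rot deg [ 0.34  0.12 -0.06] t 13.4 gap 0.997 F [ 0.4 -0.7  0.3]
```

Candle d is within about 2 mm of the centre of dish_4. Now b.

Emit:
play_rows:
  deltas:
    - [[2.5, -4, 0, 0, 0, 0], [5.2, -8, 0, 0, 0, 0], [7.9, -12, 0, 0, 0, 0], [10.6, -16, 0, 0, 0, 0], [13.2, -19.5, 0, 0, 0, 0]]

```text
time: 13.9
tcp_pos: [0.4439, -0.0594, 0.2282]
eef_rot: [0.708, 0.707, -0.001, -0.001]
contact_force: [0.2, 0.2, 0.6]
finger_gap: 1.0
```

Emit:
play_rows:
  deltas:
    - [[0, 0, 0, 0, 0, 0], [0, 0, 0, 0, 0, 0]]

```text
time: 14.1
tcp_pos: [0.4455, -0.06, 0.2293]
eef_rot: [0.707, 0.707, -0.0, -0.0]
contact_force: [0.3, -0.2, 0.2]
finger_gap: 0.999
```

```bash
python3 - <<'E'
from bench import ctrl
import pickle
from wr import *
c=ctrl.camera("wrist");pickle.dump(c,open("w7.pkl","wb"));cv2.imwrite("pics/w7.png",c["pixels"][:,:,::-1])
dishes(c);cand(c,.08)
E
python3 go.py .447 -.061 .036
```

```text
dish (0.634814977645874, -0.10120324790477753) r 0.0374 full
dish (0.6324782967567444, -0.010199592448771) r 0.0373 full
dish (0.6293614506721497, 0.08017106354236603) r 0.0374 cut
cand (567, 264, 64, 57) (0.6683633923530579, -0.12259528040885925) r 0.0251
cand (294, 192, 56, 55) (0.4466898441314697, -0.06194828450679779) r 0.0215
cand (298, 12, 59, 66) (0.45027297735214233, 0.05744586139917374) r 0.02
tcp [ 0.4461 -0.0605  0.2293] d cm [-0.05  0.1  19.33] rot deg [-0.04  0.   -0.05] t 14.15 gap 1.003 F [-0.3 -0.3  0. ]
```

Emit:
play_rows:
  deltas:
    - [[-0.1, 0.1, 4, 0, 0, 0], [-0.1, 0.1, 8.5, 0, 0, 0], [-0.1, 0.1, 13, 0, 0, 0], [-0.1, 0.1, 17, 0, 0, 0], [-0.1, 0.1, 19.2, 0, 0, 0]]

```text
time: 14.65
tcp_pos: [0.4453, -0.0617, 0.033]
eef_rot: [0.708, 0.706, -0.002, -0.003]
contact_force: [0.0, -0.6, 0.2]
finger_gap: 1.002
```

Emit:
play_rows:
  deltas:
    - [[0, 0, 0, 0, 0, 0], [0, 0, 0, 0, 0, 0], [0, 0, 0, 0, 0, 0], [0, 0, 0, 0, 0, 0], [0, 0, 0, 0, 0, 0]]
  jaw: -1

```text
time: 15.15
tcp_pos: [0.4484, -0.0618, 0.0402]
eef_rot: [0.707, 0.707, 0.001, 0.002]
contact_force: [1.0, -1.2, 3.5]
finger_gap: 0.505
```

Emit:
play_rows:
  deltas:
    - [[0, 0, -2, 0, 0, 0], [0, 0, -6, 0, 0, 0], [0, 0, -10, 0, 0, 0], [0, 0, -14, 0, 0, 0], [0, 0, -14, 0, 0, 0]]

```text
time: 15.65
tcp_pos: [0.4495, -0.0619, 0.1857]
eef_rot: [0.707, 0.707, 0.003, 0.005]
contact_force: [0.6, -0.6, -1.4]
finger_gap: 0.51
```

```bash
python3 go.py .634 -.0105 .17
```

```text
tcp [ 0.4495 -0.0619  0.1857] d cm [ 5.16 18.42  1.77] rot deg [ 0.67  0.14 -0.05] t 15.65 gap 0.51 F [ 0.6 -0.6 -1.4]
```

Emit:
play_rows:
  deltas:
    - [[0.9, 3, 0, 0, 0, 0], [2.1, 7.5, 0, 0, 0, 0], [3.3, 12, 0, 0, 0, 0], [4.4, 16, 0, 0, 0, 0], [5.1, 18.6, 0, 0, 0, 0]]

```text
time: 16.15
tcp_pos: [0.6349, -0.0096, 0.1765]
eef_rot: [0.707, 0.707, -0.0, -0.001]
contact_force: [-0.6, -0.5, -1.1]
finger_gap: 0.507
```

Emit:
play_rows:
  deltas:
    - [[0, 0, 0, 0, 0, 0], [0, 0, 0, 0, 0, 0]]

```text
time: 16.35
tcp_pos: [0.6328, -0.0105, 0.1768]
eef_rot: [0.707, 0.707, -0.001, -0.001]
contact_force: [0.2, -0.1, -0.4]
finger_gap: 0.506
```

```bash
python3 - <<'E'
from bench import ctrl
import pickle
from wr import *
c=ctrl.camera("wrist");pickle.dump(c,open("w8.pkl","wb"));cv2.imwrite("pics/w8.png",c["pixels"][:,:,::-1])
dishes(c);cand(c,.22)
E
python3 go.py .634 -.0105 .056
```

```text
dish (0.6346701383590698, -0.009752253070473671) r 0.036 full
dish (0.6312786340713501, 0.08106681704521179) r 0.0358 full
cand (252, 322, 137, 99) (0.6323196887969971, -0.007395203225314617) r 0.0207
cand (0, 86, 66, 69) (0.5639519691467285, 0.0670647993683815) r 0.0082
tcp [ 0.6324 -0.0107  0.1777] d cm [ 0.02  0.17 12.17] rot deg [-0.08  0.01 -0.06] t 16.4 gap 0.502 F [-0.4 -0.  -0.8]
```

View pics/w8.png

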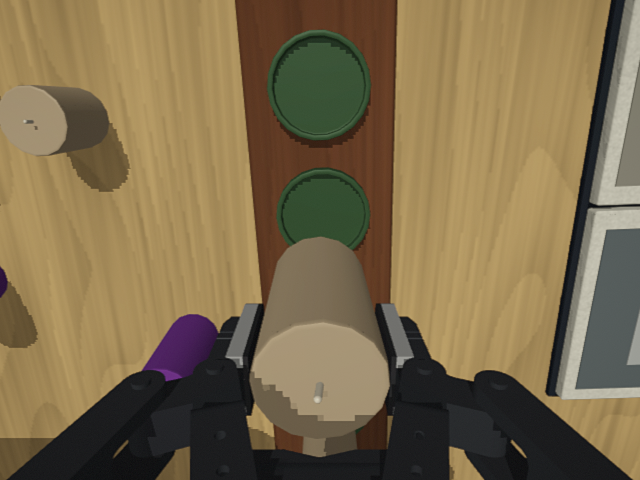

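Candle b is held over dish_2 (323,212), aligned to about 2 mm. Lowering.

Emit:
play_rows:
  deltas:
    - [[0, 0.15, 3, 0, 0, 0], [0, 0.15, 6, 0, 0, 0], [0, 0.15, 9, 0, 0, 0], [0, 0.15, 10.8, 0, 0, 0], [0, 0.15, 11.6, 0, 0, 0]]

```text
time: 16.9
tcp_pos: [0.6325, -0.0111, 0.0603]
eef_rot: [0.708, 0.706, -0.001, -0.001]
contact_force: [-1.0, -0.2, -0.8]
finger_gap: 0.505
```

Emit:
play_rows:
  deltas:
    - [[0, 0, 0, 0, 0, 0], [0, 0, 0.1, 0, 0, 0], [0, 0, 0.2, 0, 0, 0], [0, 0, 0.2, 0, 0, 0]]

```text
time: 17.3
tcp_pos: [0.6352, -0.0107, 0.0616]
eef_rot: [0.707, 0.707, 0.001, 0.001]
contact_force: [0.8, -0.3, -0.7]
finger_gap: 0.506
```

Emit:
play_rows:
  deltas:
    - [[0, 0, 0.1, 0, 0, 0], [0, 0, 0.2, 0, 0, 0], [0, 0, 0.2, 0, 0, 0], [0, 0, 0.2, 0, 0, 0]]

```text
time: 17.7
tcp_pos: [0.6346, -0.0106, 0.0581]
eef_rot: [0.707, 0.707, -0.0, -0.0]
contact_force: [0.2, 0.5, -0.8]
finger_gap: 0.505
```

Emit:
play_rows:
  deltas:
    - [[0, 0, 0.1, 0, 0, 0], [0, 0, 0.2, 0, 0, 0], [0, 0, 0.2, 0, 0, 0], [0, 0, 0.2, 0, 0, 0]]

```text
time: 18.1
tcp_pos: [0.6348, -0.0106, 0.0573]
eef_rot: [0.707, 0.707, 0.0, 0.0]
contact_force: [-2.8, 0.9, 6.1]
finger_gap: 0.507
```

Emit:
play_rows:
  deltas:
    - [[0, 0, 0.1, 0, 0, 0], [0, 0, 0.1, 0, 0, 0], [0, 0, 0.1, 0, 0, 0]]

```text
time: 18.4
tcp_pos: [0.6348, -0.0106, 0.0573]
eef_rot: [0.707, 0.707, 0.0, 0.0]
contact_force: [-4.3, -0.2, 9.8]
finger_gap: 0.505
```

Emit:
play_rows:
  deltas:
    - [[0, 0, -0.1, 0, 0, 0], [0, 0, -0.1, 0, 0, 0], [0, 0, -0.1, 0, 0, 0], [0, 0, -0.1, 0, 0, 0]]
  jaw: 1

```text
time: 18.8
tcp_pos: [0.6345, -0.0106, 0.0557]
eef_rot: [0.707, 0.707, -0.0, -0.0]
contact_force: [0.0, 0.5, -0.7]
finger_gap: 0.998
```

Emit:
play_rows:
  deltas:
    - [[0, 0, -2, 0, 0, 0], [0, 0, -6, 0, 0, 0], [0, 0, -11, 0, 0, 0], [0, 0, -15, 0, 0, 0], [0, 0, -15, 0, 0, 0]]

```text
time: 19.3
tcp_pos: [0.637, -0.0108, 0.2149]
eef_rot: [0.707, 0.707, 0.004, 0.005]
contact_force: [-0.1, -0.7, 0.7]
finger_gap: 0.999
```

```bash
python3 - <<'E'
from bench import ctrl
import pickle
from wr import *
c=ctrl.camera("wrist");pickle.dump(c,open("w9.pkl","wb"));cv2.imwrite("pics/w9.png",c["pixels"][:,:,::-1])
dishes(c);cand(c,.097)
E
python3 go.py .45 .059 .20
```

```text
dish (0.6375682353973389, -0.0998275876045227) r 0.0366 full
dish (0.6345523595809937, -0.00974977482110262) r 0.0359 full
dish (0.6311867833137512, 0.08121239393949509) r 0.0357 full
cand (290, 339, 58, 36) (0.6374540328979492, -0.11621320247650146) r 0.0231
cand (282, 199, 63, 60) (0.6334747672080994, -0.010253971442580223) r 0.0214
cand (26, 87, 60, 62) (0.47611668705940247, 0.06171436607837677) r 0.0186
tcp [ 0.6362 -0.0107  0.211 ] d cm [  6.95 -18.64   0.95] rot deg [ 0.47  0.03 -0.06] t 19.35 gap 0.997 F [-0.2  0.2  0.1]
```

Candle b is placed within about 1 mm. Now a.

Emit:
play_rows:
  deltas:
    - [[1.3, -3.5, 0, 0, 0, 0], [3, -8, 0, 0, 0, 0], [4.6, -12.4, 0, 0, 0, 0], [6.2, -16.6, 0, 0, 0, 0], [7, -18.5, 0, 0, 0, 0]]

```text
time: 19.85
tcp_pos: [0.4468, 0.0605, 0.2047]
eef_rot: [0.707, 0.707, -0.001, -0.001]
contact_force: [0.3, 0.5, 0.4]
finger_gap: 0.998
```

Emit:
play_rows:
  deltas:
    - [[0, 0, 0, 0, 0, 0], [0, 0, 0, 0, 0, 0]]

```text
time: 20.05
tcp_pos: [0.4497, 0.0596, 0.2053]
eef_rot: [0.707, 0.707, -0.0, -0.0]
contact_force: [-0.4, 1.0, 0.4]
finger_gap: 0.997
```

```bash
python3 - <<'E'
from bench import ctrl
import pickle
from wr import *
c=ctrl.camera("wrist");pickle.dump(c,open("w10.pkl","wb"));cv2.imwrite("pics/w10.png",c["pixels"][:,:,::-1])
dishes(c);cand(c,.055)
E
python3 go.py .45 .059 .017
```

```text
dish (0.6315708160400391, -0.008029721677303314) r 0.0374 full
dish (0.6294218301773071, 0.08231619745492935) r 0.0375 full
cand (550, 302, 61, 51) (0.6646097898483276, -0.03578726202249527) r 0.0248
cand (294, 189, 55, 54) (0.45039576292037964, 0.06036640703678131) r 0.0213
tcp [0.45   0.0593 0.2052] d cm [-0.03  0.02 18.82] rot deg [-0.06  0.01 -0.07] t 20.1 gap 1.001 F [-0.   0.3 -0.3]
```

Emit:
play_rows:
  deltas:
    - [[0.05, 0, 4, 0, 0, 0], [0.05, 0, 9, 0, 0, 0], [0.05, 0, 13.5, 0, 0, 0], [0.05, 0, 17, 0, 0, 0], [0.05, 0, 18.3, 0, 0, 0]]

```text
time: 20.6
tcp_pos: [0.4474, 0.0594, 0.018]
eef_rot: [0.708, 0.706, -0.003, -0.003]
contact_force: [-0.2, -0.2, -0.6]
finger_gap: 1.003
```

Emit:
play_rows:
  deltas:
    - [[0, 0, 0, 0, 0, 0], [0, 0, 0, 0, 0, 0], [0, 0, 0, 0, 0, 0], [0, 0, 0, 0, 0, 0], [0, 0, 0, 0, 0, 0]]
  jaw: -1

```text
time: 21.1
tcp_pos: [0.4516, 0.0601, 0.026]
eef_rot: [0.707, 0.707, 0.002, 0.002]
contact_force: [-0.4, 0.0, 6.4]
finger_gap: 0.503
```

Emit:
play_rows:
  deltas:
    - [[0, 0, -2, 0, 0, 0], [0, 0, -6, 0, 0, 0], [0, 0, -10, 0, 0, 0], [0, 0, -14, 0, 0, 0], [0, 0, -14, 0, 0, 0]]

```text
time: 21.6
tcp_pos: [0.4524, 0.0603, 0.171]
eef_rot: [0.707, 0.707, 0.005, 0.004]
contact_force: [-0.1, 0.4, -0.4]
finger_gap: 0.503
```

```bash
python3 go.py .631 .081 .16
```

```text
tcp [0.4524 0.0603 0.171 ] d cm [ 2.08 17.84  1.33] rot deg [ 0.71 -0.05 -0.05] t 21.6 gap 0.503 F [-0.1  0.4 -0.4]
```

Emit:
play_rows:
  deltas:
    - [[0.4, 3, 0, 0, 0, 0], [0.9, 7.5, 0, 0, 0, 0], [1.4, 12, 0, 0, 0, 0], [1.9, 16, 0, 0, 0, 0], [2.1, 18, 0, 0, 0, 0]]

```text
time: 22.1
tcp_pos: [0.6319, 0.0812, 0.1618]
eef_rot: [0.707, 0.707, -0.0, -0.0]
contact_force: [-0.5, -0.4, 0.0]
finger_gap: 0.503
```

Emit:
play_rows:
  deltas:
    - [[0, 0, 0, 0, 0, 0], [0, 0, 0, 0, 0, 0]]

```text
time: 22.3
tcp_pos: [0.6294, 0.0809, 0.1625]
eef_rot: [0.707, 0.707, -0.001, -0.001]
contact_force: [0.2, -0.8, -0.0]
finger_gap: 0.507
```

```bash
python3 - <<'E'
from bench import ctrl
import pickle
from wr import *
c=ctrl.camera("wrist");pickle.dump(c,open("w11.pkl","wb"));cv2.imwrite("pics/w11.png",c["pixels"][:,:,::-1])
dishes(c);cand(c,.19)
E
python3 go.py .631 .081 .041
```

```text
dish (0.6314617395401001, 0.08217022567987442) r 0.0363 full
cand (258, 305, 124, 105) (0.6290640830993652, 0.08033603429794312) r 0.0215
tcp [0.6291 0.0809 0.1631] d cm [1.000e-02 2.000e-01 1.221e+01] rot deg [-0.04  0.   -0.05] t 22.35 gap 0.501 F [-0.9  0.7 -0.3]
```

View pics/w11.png

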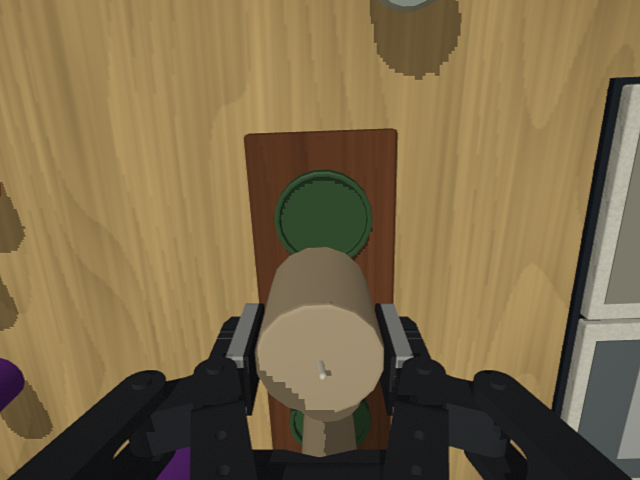

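Candle a is over dish_1 (323,215). Lowering.

Emit:
play_rows:
  deltas:
    - [[0.1, 0.15, 3, 0, 0, 0], [0.1, 0.15, 6, 0, 0, 0], [0.1, 0.15, 9, 0, 0, 0], [0.1, 0.15, 10.8, 0, 0, 0], [0.1, 0.15, 11.6, 0, 0, 0]]

```text
time: 22.85
tcp_pos: [0.6291, 0.0817, 0.0452]
eef_rot: [0.707, 0.707, -0.001, -0.001]
contact_force: [0.1, 0.2, -1.0]
finger_gap: 0.497
```

Emit:
play_rows:
  deltas:
    - [[0, 0, 0, 0, 0, 0], [0, 0, 0.1, 0, 0, 0], [0, 0, 0.2, 0, 0, 0], [0, 0, 0.2, 0, 0, 0]]

```text
time: 23.25
tcp_pos: [0.6319, 0.0819, 0.0466]
eef_rot: [0.707, 0.707, 0.001, 0.001]
contact_force: [-0.4, 0.6, -0.3]
finger_gap: 0.502
```

Emit:
play_rows:
  deltas:
    - [[0, 0, 0.1, 0, 0, 0], [0, 0, 0.2, 0, 0, 0], [0, 0, 0.2, 0, 0, 0], [0, 0, 0.2, 0, 0, 0]]

```text
time: 23.65
tcp_pos: [0.6313, 0.0819, 0.0432]
eef_rot: [0.707, 0.707, -0.0, -0.0]
contact_force: [-0.3, 0.2, -0.6]
finger_gap: 0.505
```

Emit:
play_rows:
  deltas:
    - [[0, 0, 0.1, 0, 0, 0], [0, 0, 0.2, 0, 0, 0], [0, 0, 0.2, 0, 0, 0], [0, 0, 0.2, 0, 0, 0]]

```text
time: 24.05
tcp_pos: [0.6313, 0.0819, 0.0431]
eef_rot: [0.707, 0.707, 0.0, 0.0]
contact_force: [-5.8, -0.7, 7.4]
finger_gap: 0.498
```

Emit:
play_rows:
  deltas:
    - [[0, 0, -0.1, 0, 0, 0], [0, 0, -0.1, 0, 0, 0], [0, 0, -0.1, 0, 0, 0], [0, 0, -0.1, 0, 0, 0]]
  jaw: 1

```text
time: 24.45
tcp_pos: [0.6312, 0.0819, 0.0419]
eef_rot: [0.707, 0.707, -0.0, -0.0]
contact_force: [-0.2, -0.1, -0.1]
finger_gap: 0.998
```

Emit:
play_rows:
  deltas:
    - [[0, 0, -2, 0, 0, 0], [0, 0, -6, 0, 0, 0], [0, 0, -11, 0, 0, 0], [0, 0, -16, 0, 0, 0], [0, 0, -20, 0, 0, 0]]

```text
time: 24.95
tcp_pos: [0.6314, 0.0819, 0.2457]
eef_rot: [0.707, 0.707, 0.001, 0.001]
contact_force: [0.4, -0.3, 0.2]
finger_gap: 0.997
```

Run:
```python
from bench import ctrl
from wr import *
c=ctrl.camera("wrist");cv2.imwrite("pics/w12.png",c["pixels"][:,:,::-1])
dishes(c);cand(c,.072)
c=ctrl.camera("scene");cv2.imwrite("pics/s12.png",cv2.resize(c["pixels"][150:380,60:480],None,fx=1.8,fy=1.8)[:,:,::-1])
print(ctrl.read_state()["time"])
```

```text
dish (0.6345733404159546, -0.009457572363317013) r 0.0367 full
dish (0.6311300992965698, 0.08152128010988235) r 0.0362 full
cand (297, 304, 51, 45) (0.6337915658950806, -0.026165414601564407) r 0.023
cand (293, 184, 51, 50) (0.6301564574241638, 0.08171894401311874) r 0.0214
25.05
```

View pics/s12.png

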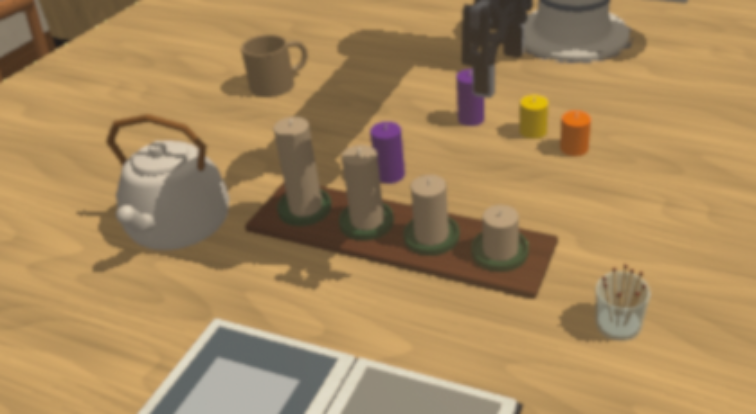

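All four candles stand in their dishes, falling in height from the teapot to the jar. The arm is clear, so I'll let it settle and hand in.

Emit:
play_rows:
  deltas:
    - [[0, 0, 0, 0, 0, 0], [0, 0, 0, 0, 0, 0], [0, 0, 0, 0, 0, 0]]

```text
time: 25.35
tcp_pos: [0.6307, 0.0818, 0.2397]
eef_rot: [0.707, 0.707, -0.002, -0.001]
contact_force: [0.7, -0.6, -0.6]
finger_gap: 1.0
```

```bash
python3 -c "
from bench import ctrl
print(ctrl.job_done())"
```

```text
the job is handed in; nothing more can be done
None
```

The job is handed in at about 25 s of the 93 s allowed. All four candles stand in their dishes in height order: d in dish_4 by the teapot, c in dish_3, b in dish_2 and a in dish_1 by the match jar.

- **Centring:** after each release, a wrist-camera check put the candle within about 1–2 mm of its dish centre (limit 13 mm).
- **Seating:** each candle was lowered until the wrist force showed it touching the dish floor, at about the height expected for that floor.
- **Final scene picture:** all four candles look upright, the teapot and match jar look undisturbed, and the gripper is open and clear. I judged tilt and the teapot and jar positions by eye and did not measure them.
- **Disagreement:** at the start, the scene camera put the dishes about 8 mm in x and 4 mm in y away from where the top camera did. The wrist camera agreed with the top camera, so I used those two for placing.

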